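# Ready the powder doser and give one dose

### The job

Stand the open steel beaker upright on the doser's round black pad and let go of it, then turn the hopper until its spout is over the beaker, pointing straight at the raised mark beyond the pad. Then slide the lock bolt fully home towards the hopper, and last press the plunger on top of the hopper all the way down and let it spring back up. Never press the plunger before the spout is at the mark, do not knock the beaker over, and leave the other things on the counter where they are.

Things in the scene. Friction and masses are not known exactly. Their poses are not given: they have to be found in the camera images.
- station: Fixed aluminium foot of the powder doser on the counter, 12 mm thick. Origin: on the hopper's vertical axis, at counter height. A disc of radius 75 mm with an arm 84 mm wide along its own -y to 172 mm (pad, mark) and one 64 mm wide along +y to 162 mm (lock bolt). On it turns the hopper, a white drum of radius 52 mm, top at 125 mm. Place and yaw vary.
- pad (a point): Centre of the top of the round black pad (radius 37 mm, 3 mm thick, top 15 mm above the counter) on the foot, 115 mm from the axis along the station's -y.
- mark (a point): Top of the raised mark, a narrow dark steel fin (5 x 17 x 14 mm, its length radial, top 26 mm above the counter) on the foot beyond the pad, 161.5 mm from the axis along the station's -y.
- turret (a joint): Angle of the hopper with its spout about the vertical axis (rad, counter-clockwise from above positive). At 0 the spout points along the station's +y, over the lock bolt; at +3.14 or -3.14 it points at the mark. Turns both ways (to +-4.2) with friction, stays where left; starts between -1.9 and 1.9. Two low lugs on the far side from the spout (radius 68, height 18 to 42 mm) take the bolt.
- spout (a point): Top of the spout over its outlet, 115 mm from the hopper's axis. The spout is a straight steel arm 34 mm wide with upright flanks, from the drum to a round nose 132 mm from the axis, 92 to 118 mm above the counter, with a thin dark pointer fin (5 mm wide, to 146 mm) on the nose. It may be pushed sideways on its flanks.
- bolt (a joint): Travel of the lock bolt (m): 0 is fully out, 0.030 is fully home (its rod between the hopper's lugs). Slides along the station's -y, towards the axis, with about 2 N of friction; starts between 0 and 0.008.
- bolt_tab (a point): Top middle of the outer face of the bolt's upright steel tab: 44 mm wide (station x), 12 mm thick (station y), 24 to 64 mm above the counter. This outer face (towards the station's +y, 131 mm from the axis when out, 101 mm when home) is the one to push.
- plunger (a joint): Travel of the hopper's top plunger (m): 0 is up, 0.012 fully down; a spring returns it (about 6 N at the bottom).
- plunger_top (a point): Centre of the top of the black plunger head (radius 21 mm), on the hopper's axis, 151 mm above the counter when up. Pressed straight down.
- beaker: The beaker: a straight, open, plain steel cup with no lid, outer radius 31 mm at the rim, 75 mm tall, walls 3 mm, about 0.12 kg. Origin: centre of its underside, z up. Starts upright on the counter in one of three places to the right of the doser, the jar and bottle in the other two.
- squat_jar: Bystander: closed white jar with lid, radius 40 mm, 55 mm tall. Origin: centre of its underside. Leave alone.
- slim_bottle: Bystander: closed slim white bottle with cap, radius 21 mm, 105 mm tall. Origin: centre of its underside. Leave alone.
- medicine_box: Bystander: paper-white box 50 x 110 x 40 mm, to the left of the doser. Origin: centre of its underside. Leave alone.
- scoop: Bystander: spoon-shaped scoop 170 mm long lying beyond the doser. Leave alone.
Not all that is in view belongs to the job. Leave any blue, pink or red look-alike of the beaker alone.

How it is judged (in metres and radians):
On the way, in this order (a step that is already met when the one before it is completed fails the run):
1. the beaker stands upright on the pad, let go (horizontal distance between beaker and pad below 0.015 m and height (world z) of beaker between 0.01 and 0.021 m and angle between beaker's own z axis and vertical below 0.1 rad and contact force between the fingers and beaker below 0.1 N), for 0.2 s.
2. the spout is over the beaker and points at the mark (horizontal distance between spout and pad below 0.01 m and horizontal distance between beaker and pad below 0.015 m and height (world z) of beaker between 0.01 and 0.021 m and angle between beaker's own z axis and vertical below 0.1 rad), for 0.2 s.
3. the bolt is fully home with the spout still at the mark (value of joint bolt above 0.026 m and horizontal distance between spout and pad below 0.01 m), for 0.1 s.
4. the plunger is pressed all the way down (all of step 3 and value of joint plunger above 0.0095 m and horizontal distance between beaker and pad below 0.015 m and height (world z) of beaker between 0.01 and 0.021 m and angle between beaker's own z axis and vertical below 0.1 rad), for 0.05 s.
At the end, for the whole second after the job is handed in: The beaker stands upright and still on the pad (centre within 15 mm of the pad's centre), the spout's outlet is within 10 mm (5 degrees) of straight over the pad's centre, the bolt is home (26 of 30 mm or more), and the plunger is up again (within 3 mm) (all of step 3 and horizontal distance between beaker and pad below 0.015 m and height (world z) of beaker between 0.01 and 0.021 m and angle between beaker's own z axis and vertical below 0.1 rad and value of joint plunger below 0.003 m and linear speed of beaker below 0.02 m/s); the robot touches nothing.
It fails at once if the plunger is pressed while the spout is not at the mark (value of joint plunger above 0.006 m and not (horizontal distance between spout and pad below 0.01 m)).
It fails at once if the beaker is knocked over (angle between beaker's own z axis and vertical above 0.7 rad).
It fails at once if another thing on the counter is moved by more than 25 mm (distance of any of squat_jar, slim_bottle, medicine_box, scoop from where it was at the start of the episode above 0.025 m).
It also fails if it takes over 69 s, if anything falls off the work surface, if the arm or the gripper's body presses on something with over 40 N, if the wrist force passes 120 N, or if a joint passes its speed limit or range.

### The arm

A 7-joint arm with a two-finger parallel gripper is mounted at the origin on the work surface. World frame = base frame: x ahead of the robot, y to its left, z up, the work surface at z = 0. Lengths are in mm, angles in degrees, forces in N, time in s.
With the tool pointing down it reaches from about 425 to 825 mm from the base axis. Payload 3.6 kg.
Tool frame: the origin (TCP) lies at the very end of the fingers, on their centre line; the grasp point (between the pads) lies 19 mm behind it; z points along the fingers, y is the line along which they close (so a half turn about z gives the same grasp; the last joint's range is limited). The gripper opens to 93 mm and grips with 3 to 60 N. Pads are 15 mm wide; open, the fingers measure 128 mm over their backs; the gripper's body (75 mm by 188 mm) begins 65 mm behind the grasp point.
Start: joints at [-66.263, 35.231, -0.722, 81.555, 0.464, 63.22, -2.315], TCP at [277.295, 587.852, 218.64] pointing down, gripper open.
Joint ranges: [-178.69, 178.69], [-17.37, 117.87], [-77.05, 75.6], [15.02, 138.74], [-78.02, 258.01], [0.78, 113.62], [-162.83, 162.83]. Speed limits (degrees/s): [159.86, 159.86, 180, 180, 180, 180, 180].

### API

Orientations are given as [roll, pitch, yaw] about the fixed x, y, z axes, in that order (R = Rz(yaw) Ry(pitch) Rx(roll)).
In Python, from station import * gives the robot as it stands.
- The arm moves only by the tool carry_out, never from a script. Its argument "commands" is one flat list of numbers, 5 for each row, row after row: the shift along the tool's x, y, z in mm, then the turn about the tool's z in degrees, then the finger opening in mm, from 0 to 93. A call has 1 to 5 rows; each row is the pose to reach, as a shift and turn from the pose commanded when the call began, along the tool's axes at that moment; what a row does not reach only later rows make up. A row lasts 1/12 s, in which the tool goes at most 41.7 mm and 7.16 degrees, less where a joint would pass 70% of its speed; a pose out of reach is approached as far as the arm can. A call with a gripper value outside its range is refused whole. The fingers move at their own pace and stop on an object; "force" is the grip in N (left out, the last holds). Time passes only in rows, so rows that repeat a pose let the fingers close. It gives the time, the measured TCP pose, the force, the opening and the grip force at its end, in the units of the state.
- state(): the state, without advancing time (a new reading comes with each control period).
- read_camera(name): name is "side" or "top"; returns a dict with "frame" (420x560x3 uint8, blue, green, red), "depth" (420x560 float32, mm along the optical axis (not along the pixel's ray), 0 where there is no reading), "mtx" (3x3 intrinsics, pixels), "R" (3x3) and "t" (3): a world point X has camera coordinates R X + t. Camera axes: x right, y down, z forward; pixel columns grow to the right and rows downward; lengths in mm; the calibration is good to about 2 mm. A picture is of the moment at which its call begins.
- job_done(): hands the job in; it is judged then, once.
The state is a dict: "t": time; "q": joint angles; "dq": joint speeds; "tau": joint torques, N m; "ee_pos": TCP position; "orientation": TCP orientation; "ft_force": force on the tool from outside, world axes, zero at the start; "moment": the same for the moment, N m; "opening": opening from 0.0 (shut) to 1.0 (fully open); "grip_force": force on a finger pad.
Only numpy, scipy, OpenCV 4.12 (cv2) and the standard library are available. Lean on these libraries where they do the work, as an engineer would, in place of code of your own. Each camera call takes 0.05 s, during which the arm holds its last target. There are 200 camera calls.

## Working session

There is one attempt and no reset: what is moved stays moved. The work goes in short steps, Python scripts to look and compute and a tool call to move; the robot and the scene stay as the last step left them, time stands still between calls to the robot, and variables do not carry over. Pictures are saved under pics/ and viewed, at most 10 in all, crops included, and the job is handed in when it is done.

Besides the shell and the picture viewer there is one more tool, called as name(argument=value, ...) on one line, values as JSON. carry_out: Moves the arm, as the interface text tells. Its arguments: {"type":"object","properties":{"commands":{"type":"array"},"force":{"type":"number"}},"required":["commands"]}

```bash
mkdir -p pics; python3 - <<'E'
from station import *
import cv2,pickle,numpy as np
s=state();print(s['t'],s['ee_pos'],s['orientation'],s['opening'])
d={n:read_camera(n) for n in("top","side")}
pickle.dump(d,open('c0.pkl','wb'))
for n in d:
    cv2.imwrite(f'pics/{n}0.png',d[n]['frame']);print(n,d[n]['mtx'].tolist(),(-d[n]['R'].T@d[n]['t']).tolist(),d[n]['R'].round(2).tolist())
E
```

```text
0.0 [277.00921225 587.16194749 217.48780842] [-1.79855688e+02  3.86018852e-03  1.54749480e+02] 0.9993119924942644
top [[392.31777660237236, 0.0, 281.2356381086823], [0.0, 392.31777660237236, 214.21900052610962], [0.0, 0.0, 1.0]] [496.8320686274559, -51.6546614021036, 1165.7979328472034] [[0.03, -1.0, -0.01], [-1.0, -0.02, -0.07], [0.07, 0.01, -1.0]]
side [[461.14176639065175, 0.0, 288.8576964011391], [0.0, 461.14176639065175, 212.5629918111859], [0.0, 0.0, 1.0]] [126.66393123611789, -909.2284085706125, 641.8282535752164] [[0.9, -0.43, -0.01], [-0.21, -0.42, -0.88], [0.38, 0.8, -0.47]]
```

View pics/top0.png

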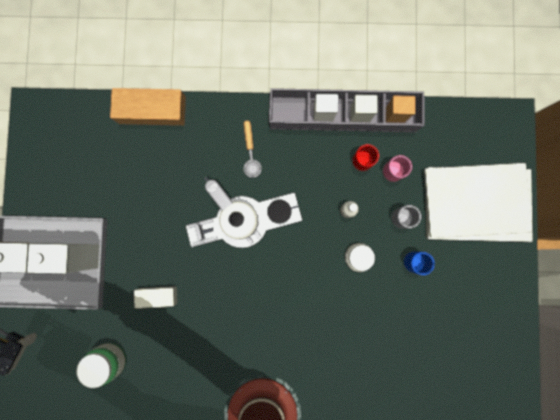

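View pics/side0.png

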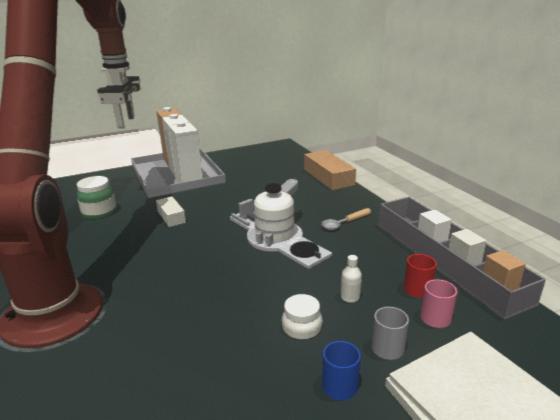

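The top view shows the hopper near (238,220), the pad at (279,211), the bolt tab at about (193,233) and the spout nose at about (212,186). There are four open cups: red (367,156), pink (399,167), blue (421,263) and plain grey (408,216). The grey one fits "plain steel". I'll confirm it in a crop while measuring.

```bash
cat > h.py <<'E'
import cv2,pickle,numpy as np
def ray(c,u,v,z):
    C=-c['R'].T@c['t']; d=c['R'].T@np.linalg.inv(c['mtx'])@np.array([u,v,1.0])
    return C+d*(z-C[2])/d[2]
def cloud(c):
    v,u=np.mgrid[:420,:560]; D=c['depth']
    P=np.stack([u,v,np.ones_like(u)],-1)@np.linalg.inv(c['mtx']).T*D[...,None]
    return (P-c['t'])@c['R']
def proj(c,X):
    p=c['mtx']@(c['R']@np.array(X,float)+c['t']); return p[:2]/p[2]
E
python3 - <<'E'
from h import *
d=pickle.load(open('c0.pkl','rb'))
c=d['top'];W=cloud(c);f=c['frame'];g=cv2.cvtColor(f,cv2.COLOR_BGR2GRAY)
a=cv2.resize(f[165:285,170:310],None,fx=4.5,fy=4.5,interpolation=cv2.INTER_CUBIC)[:540,:630]
b=cv2.resize(f[180:290,385:440],None,fx=3,fy=3,interpolation=cv2.INTER_CUBIC)
o=np.zeros((540,800,3),np.uint8);o[:,:630]=a;o[:b.shape[0],632:632+b.shape[1]]=b
cv2.imwrite('pics/crop1.png',o)
for u,v in[(408,216),(350,209),(361,257),(155,297),(238,220),(252,165)]:print(u,v,W[v,u].round(),f[v,u])
def cc(z0,z1,box):
    x0,x1,y0,y1=box
    m=(W[...,2]>z0)&(W[...,2]<z1)&(c['depth']>0);k=np.zeros_like(m);k[y0:y1,x0:x1]=1;m&=k
    p=W[m];print(z0,z1,len(p),p.mean(0).round(1)if len(p) else'',p.min(0).round(),p.max(0).round(),cv2.minEnclosingCircle(p[:,:2].astype(np.float32)))
cc(60,85,(385,435,190,245))   # beaker rim
cc(115,135,(205,275,190,250)) # drum top
cc(142,160,(205,275,190,250)) # plunger
cc(50,75,(180,210,215,250))  # tab
cc(100,125,(195,228,170,206))
E
```

```text
408 216 [ 579. -416.    5.] [154 154 154]
350 209 [ 587. -228.  104.] [196 201 197]
361 257 [ 457. -269.   54.] [238 240 239]
155 297 [327. 313.  35.] [231 238 237]
238 220 [548.  69. 149.] [53 55 54]
252 165 [721.  50.   3.] [194 194 193]
60 85 129 [ 573.3 -399.3   71.1] [ 544. -428.   60.] [ 603. -368.   79.] ((573.3458251953125, -398.2257080078125), 31.259422302246094)
115 135 965 [563.   85.  120.3] [501.  28. 115.] [629. 160. 131.] ((573.3430786132812, 99.5404052734375), 81.46947479248047)
142 160 199 [549.7  74.6 150.2] [529.  55. 143.] [568.  96. 154.] ((549.9243774414062, 75.15176391601562), 20.800748825073242)
50 75 80 [514.8 191.1  61.9] [493. 181.  51.] [535. 203.  68.] ((514.4567260742188, 193.3323974609375), 21.939125061035156)
100 125 346 [621.6 133.5 116.9] [588. 104. 104.] [661. 167. 123.] ((624.7796630859375, 135.16783142089844), 48.08269119262695)
```

View pics/crop1.png

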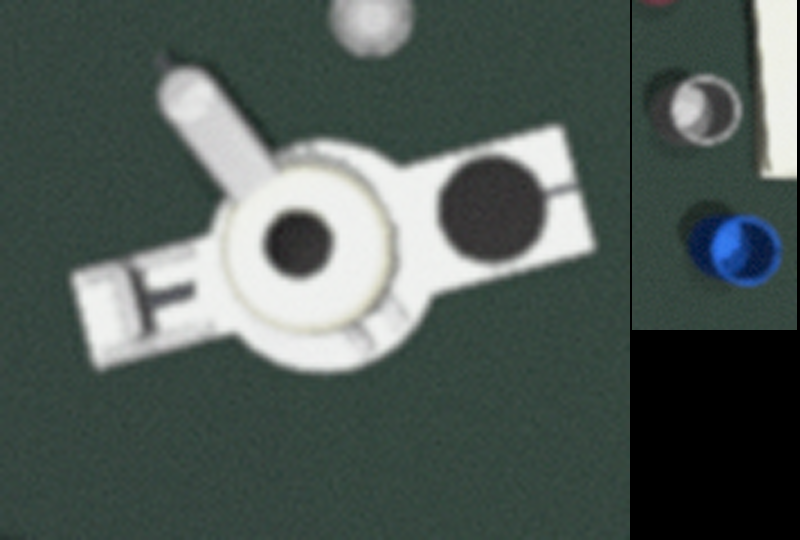

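The crop confirms the plain grey steel cup as the beaker; the blue, pink and red cups are look-alikes. The fin is at crop (563,188) and the pad at (492,208). Next I'll refine the station frame and plan the approach.

```bash
cat >> h.py <<'E'
def plan(p0,wps,step=35,dyaw=7,out=1):
    """p0=[x,y,z,yaw] commanded; wps=[[x,y,z,yaw,open]...] -> prints calls of 5 rows"""
    rows=[];q=np.array(p0,float)
    for w in wps:
        w=np.array(w,float);dd=w[:4]-q
        n=max(1,int(np.ceil(max(np.linalg.norm(dd[:3])/step,abs(dd[3])/dyaw))))
        rows+=[np.r_[q+dd*(i+1)/n,w[4]] for i in range(n)];q=w[:4]
    q=np.array(p0,float)
    for i in range(0,len(rows),5):
        a=np.radians(q[3]);X=np.array([np.cos(a),np.sin(a)]);Y=np.array([np.sin(a),-np.cos(a)]);o=[]
        for r in rows[i:i+5]:
            e=r[:4]-q;o.append([round(e[:2]@X),round(e[:2]@Y),round(-e[2]),round(-e[3]),round(r[4])])
        print(sum(o,[])); l=o[-1]
        q=q+np.r_[X*l[0]+Y*l[1],-l[2],-l[3]]
    print('end',q.round(1).tolist())
E
python3 - <<'E'
from h import *
d=pickle.load(open('c0.pkl','rb'));c=d['top'];f=c['frame']
g=cv2.cvtColor(f,cv2.COLOR_BGR2GRAY)
hsv=cv2.cvtColor(f,cv2.COLOR_BGR2HSV)
m=((g<90)&(hsv[...,1]<50)).astype(np.uint8);k=np.zeros_like(m);k[195:228,262:293]=1;m&=k
n,l,s,ce=cv2.connectedComponentsWithStats(m);i=1+np.argmax(s[1:,4]);print(s[i],ce[i])
x,y,w,h=s[i][:4];print('pad',ray(c,*ce[i],15))
print('fin',ray(c,295.1,206.8,24))
ax=np.array([549.8,75.2])
for p in (ray(c,*ce[i],15),ray(c,295.1,206.8,24)):
    v=ax-p[:2];print(np.hypot(*v),np.degrees(np.arctan2(v[1],v[0])))
plan([277.3,587.9,218.6,154.7],[[560,200,219,107,93],[573,-398,219,107,93]])
E
```

```text
[268 200  23  23 400] [278.8775 211.0275]
pad [583.85544612 -33.97522027  15.        ]
fin [596.7256606  -81.15513681  24.        ]
114.36346501844784 107.32446749834311
163.2450502478351 106.70567180826718
[-30, -16, 0, 3, 93, -60, -33, 0, 7, 93, -90, -49, 0, 10, 93, -120, -66, 0, 14, 93, -150, -82, 0, 17, 93]
[-34, -7, 0, 3, 93, -68, -14, 0, 7, 93, -101, -21, 0, 10, 93, -135, -28, 0, 14, 93, -168, -34, 0, 17, 93]
[-35, 3, 0, 3, 93, -69, 6, 0, 7, 93, -103, 9, 0, 10, 93, -137, 13, 0, 14, 93, -166, -4, 0, 14, 93]
[-32, -9, 0, 0, 93, -64, -18, 0, 0, 93, -96, -26, 0, 0, 93, -128, -35, 0, 0, 93, -160, -44, 0, 0, 93]
[-32, -9, 0, 0, 93, -64, -18, 0, 0, 93, -96, -27, 0, 0, 93, -128, -36, 0, 0, 93, -160, -44, 0, 0, 93]
[-32, -9, 0, 0, 93, -64, -18, 0, 0, 93, -96, -27, 0, 0, 93, -128, -36, 0, 0, 93, -160, -45, 0, 0, 93]
[-32, -8, 0, 0, 93, -64, -17, 0, 0, 93]
end [573.2, -397.5, 218.6, 106.7]
```

carry_out(commands=[-30,-16,0,3,93,-60,-33,0,7,93,-90,-49,0,10,93,-120,-66,0,14,93,-150,-82,0,17,93])

```text
t: 0.52
ee_pos: [378.4, 447.9, 218.2]
orientation: [-179.9, 0.0, 137.6]
ft_force: [0.6, -0.3, -0.4]
opening: 1.002
grip_force: 0.0
```

carry_out(commands=[-34,-7,0,3,93,-68,-14,0,7,93,-101,-21,0,10,93,-135,-28,0,14,93,-168,-34,0,17,93])

```text
t: 0.93
ee_pos: [479.9, 309.7, 218.3]
orientation: [-179.9, 0.0, 120.6]
ft_force: [0.6, 0.1, 0.0]
opening: 1.003
grip_force: 0.0
```

carry_out(commands=[-35,3,0,3,93,-69,6,0,7,93,-103,9,0,10,93,-137,13,0,14,93,-166,-4,0,14,93])

```text
t: 1.35
ee_pos: [564.0, 166.1, 217.9]
orientation: [179.9, 0.0, 106.6]
ft_force: [1.2, -0.4, 0.4]
opening: 0.999
grip_force: 0.0
```

carry_out(commands=[-32,-9,0,0,93,-64,-18,0,0,93,-96,-26,0,0,93,-128,-35,0,0,93,-160,-44,0,0,93])

```text
t: 1.77
ee_pos: [564.3, -0.5, 218.2]
orientation: [-179.9, -0.0, 106.8]
ft_force: [0.6, 0.3, -0.2]
opening: 0.998
grip_force: 0.0
```

carry_out(commands=[-32,-9,0,0,93,-64,-18,0,0,93,-96,-27,0,0,93,-128,-36,0,0,93,-160,-44,0,0,93])

```text
t: 2.18
ee_pos: [568.2, -166.5, 218.3]
orientation: [-179.9, -0.0, 106.7]
ft_force: [1.1, 1.5, -0.3]
opening: 0.996
grip_force: 0.0
```

carry_out(commands=[-32,-9,0,0,93,-64,-18,0,0,93,-96,-27,0,0,93,-128,-36,0,0,93,-160,-45,0,0,93])

```text
t: 2.6
ee_pos: [571.4, -332.4, 218.1]
orientation: [-180.0, -0.1, 106.8]
ft_force: [0.7, -0.0, 0.2]
opening: 1.0
grip_force: 0.0
```

carry_out(commands=[-32,-8,0,0,93,-64,-17,0,0,93,-64,-17,0,0,93,-64,-17,0,0,93])

```text
t: 2.93
ee_pos: [572.1, -400.0, 217.4]
orientation: [-179.9, -0.0, 106.5]
ft_force: [1.0, 0.2, -0.1]
opening: 1.001
grip_force: 0.0
```

carry_out(commands=[0,0,38,0,93,0,0,76,0,93,0,0,114,0,93,0,0,130,0,93,0,0,130,0,93])

```text
t: 3.35
ee_pos: [571.8, -392.2, 82.8]
orientation: [-179.7, -0.6, 106.9]
ft_force: [-0.6, 0.7, 0.1]
opening: 1.003
grip_force: 0.0
```

```bash
python3 - <<'E'
from station import *
from h import *
c=read_camera("side");cv2.imwrite('pics/side1.png',cv2.resize(c['frame'][180:420,280:560],None,fx=2,fy=2))
E
```

```text
(no output)
```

View pics/side1.png

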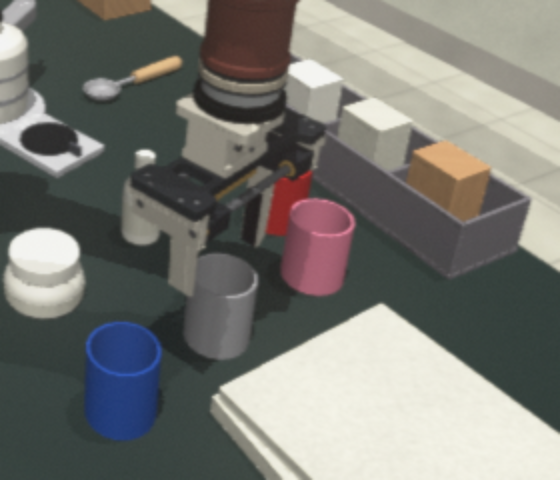

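The grey cup's rim, at crop (222,278), sits midway between the fingertips at (185,293) and (257,245). It's centred, so I'll lower and grip.

carry_out(commands=[0,0,20,0,93,0,0,40,0,93,0,0,48,0,93,0,0,48,0,50,0,0,48,0,50], force=15)

```text
t: 3.82
ee_pos: [575.0, -397.4, 42.2]
orientation: [179.9, 0.1, 106.8]
ft_force: [0.2, -0.8, -0.4]
opening: 0.905
grip_force: 0.0
```

carry_out(commands=[0,0,0,0,50,0,0,0,0,50,0,0,0,0,50,0,0,0,0,50,0,0,0,0,50])

```text
t: 4.23
ee_pos: [574.7, -397.8, 42.0]
orientation: [179.9, 0.1, 106.8]
ft_force: [-0.7, 0.2, 5.2]
opening: 0.665
grip_force: 15.0
```

```bash
python3 -c "
from h import *
plan([573.2,-397.5,40.6,106.7],[[573.2,-397.5,145.6,106.7,50],[583.7,-34.5,145.6,106.7,50],[583.7,-34.5,76,106.7,50]],step=32)"
```

```text
[0, 0, -26, 0, 50, 0, 0, -52, 0, 50, 0, 0, -79, 0, 50, 0, 0, -105, 0, 50, 29, 10, -105, 0, 50]
[28, 9, 0, 0, 50, 57, 19, 0, 0, 50, 86, 28, 0, 0, 50, 115, 38, 0, 0, 50, 143, 47, 0, 0, 50]
[29, 10, 0, 0, 50, 58, 19, 0, 0, 50, 87, 29, 0, 0, 50, 115, 38, 0, 0, 50, 144, 48, 0, 0, 50]
[29, 9, 0, 0, 50, 29, 9, 23, 0, 50, 29, 9, 46, 0, 50, 29, 9, 70, 0, 50]
end [583.3, -34.3, 75.6, 106.7]
```

carry_out(commands=[0,0,-20,0,50,0,0,-52,0,50,0,0,-84,0,50,0,0,-116,0,50,0,0,-146,0,50])

```text
t: 4.65
ee_pos: [573.7, -397.2, 188.1]
orientation: [-180.0, -0.0, 106.7]
ft_force: [0.4, 0.2, -0.6]
opening: 0.67
grip_force: 15.0
```

carry_out(commands=[29,10,0,0,50,57,19,0,0,50,86,28,0,0,50,115,38,0,0,50,144,48,0,0,50])

```text
t: 5.07
ee_pos: [577.9, -244.1, 186.4]
orientation: [-180.0, -0.0, 106.7]
ft_force: [0.0, 0.1, -0.7]
opening: 0.66
grip_force: 15.0
```

carry_out(commands=[29,10,0,0,50,58,19,0,0,50,87,29,0,0,50,115,38,0,0,50,144,48,0,0,50])

```text
t: 5.48
ee_pos: [582.3, -92.6, 186.4]
orientation: [-180.0, -0.0, 106.7]
ft_force: [0.3, -0.2, -1.1]
opening: 0.662
grip_force: 15.0
```

carry_out(commands=[29,9,0,0,50,57,18,0,0,50,57,18,30,0,50,57,18,60,0,50,57,18,90,0,50])

```text
t: 5.9
ee_pos: [584.0, -32.9, 96.1]
orientation: [179.9, 0.0, 106.9]
ft_force: [-0.0, -0.9, -0.5]
opening: 0.665
grip_force: 15.0
```

carry_out(commands=[0,0,10,0,50,0,0,20,0,50,0,0,20,0,50])

```text
t: 6.15
ee_pos: [582.9, -34.2, 75.3]
orientation: [-179.8, -0.1, 106.7]
ft_force: [-0.4, -0.1, -0.8]
opening: 0.667
grip_force: 15.0
```

```bash
python3 - <<'E'
from station import *
from h import *
s=state();print(s['ee_pos'],s['ft_force'])
c=read_camera("side");cv2.imwrite('pics/side2.png',cv2.resize(c['frame'][150:300,200:380],None,fx=4,fy=4))
E
```

```text
[582.8762553  -34.22150011  75.26755918] [-0.39325031 -0.12579455 -0.82759009]
```

View pics/side2.png

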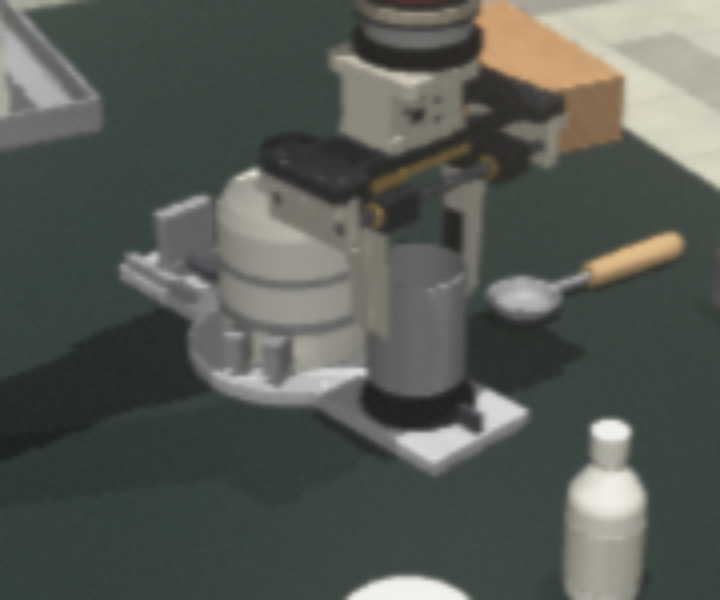

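The cup (crop 415,330) hangs about 18 mm above the pad (418,400) and is centred on it.

carry_out(commands=[0,0,8,0,50,0,0,15,0,50,0,0,18,0,50,0,0,18,0,50,0,0,18,0,50])

```text
t: 6.62
ee_pos: [583.8, -34.1, 58.7]
orientation: [180.0, 0.0, 106.7]
ft_force: [-0.3, -0.3, -1.0]
opening: 0.668
grip_force: 15.0
```

```bash
python3 - <<'E'
from station import *
s=state();print(s['ee_pos'],s['ft_force'])
E
```

```text
[583.81167304 -34.11127007  58.74908101] [-0.33407896 -0.33272539 -0.98696565]
```

carry_out(commands=[0,0,1,0,50,0,0,2,0,50,0,0,2,0,50,0,0,2,0,50])

```text
t: 6.95
ee_pos: [584.1, -34.1, 56.9]
orientation: [180.0, 0.0, 106.7]
ft_force: [-0.3, 0.5, -0.4]
opening: 0.666
grip_force: 15.0
```

carry_out(commands=[0,0,1,0,50,0,0,1,0,70,0,0,1,0,93,0,0,1,0,93,0,0,1,0,93])

```text
t: 7.37
ee_pos: [583.7, -34.1, 55.5]
orientation: [-180.0, 0.0, 106.7]
ft_force: [-0.0, -0.1, -0.2]
opening: 0.907
grip_force: 0.0
```

carry_out(commands=[0,0,0,0,93,0,0,0,0,93,0,0,-30,0,93,0,0,-62,0,93,0,0,-94,0,93])

```text
t: 7.78
ee_pos: [583.1, -34.1, 150.0]
orientation: [-179.9, -0.0, 106.7]
ft_force: [0.9, 0.3, -0.6]
opening: 0.997
grip_force: 0.0
```

carry_out(commands=[0,0,-32,0,93,0,0,-64,0,93,0,0,-69,0,93])

```text
t: 8.03
ee_pos: [587.0, -34.8, 224.7]
orientation: [179.4, 0.2, 106.7]
ft_force: [0.8, -0.5, 1.0]
opening: 0.998
grip_force: 0.0
```

```bash
python3 - <<'E'
from h import *
a=np.array([549.8,75.2]);r=100
U=lambda t:a+r*np.array([np.cos(np.radians(t)),np.sin(np.radians(t))])
p0=[583.3,-34.2,217.6,106.7]
s=39.1
print(U(s),U(-73.1))
plan(p0,[[650,60,218,165,93],[*U(s),218,s+180,93]],step=35)
E
```

```text
[627.40464071 138.26758074] [578.87021936 -20.48135841]
[8, 10, 0, -6, 93, 16, 20, 0, -13, 93, 24, 30, 0, -19, 93, 32, 40, 0, -26, 93, 39, 51, 0, -32, 93]
[2, 13, 0, -7, 93, 3, 25, 0, -13, 93, 5, 38, 0, -20, 93, 6, 51, 0, -26, 93, 15, 56, 0, -33, 93]
[4, 9, 0, -7, 93, 8, 19, 0, -14, 93, 12, 28, 0, -20, 93, 16, 37, 0, -27, 93, 20, 46, 0, -34, 93]
[-2, 11, 0, -7, 93, -3, 21, 0, -13, 93]
end [627.1, 138.4, 217.6, 218.7]
```

carry_out(commands=[8,10,0,-6,93,16,20,0,-13,93,24,30,0,-19,93,32,40,0,-26,93,39,51,0,-32,93])

```text
t: 8.45
ee_pos: [621.1, 18.6, 218.0]
orientation: [-180.0, -0.1, 139.1]
ft_force: [-0.4, -0.1, -0.2]
opening: 0.996
grip_force: 0.0
```

carry_out(commands=[2,13,0,-7,93,3,25,0,-13,93,5,38,0,-20,93,6,51,0,-26,93,15,56,0,-33,93])

```text
t: 8.87
ee_pos: [648.2, 70.4, 217.4]
orientation: [-180.0, 0.0, 172.0]
ft_force: [-0.0, 0.3, -0.3]
opening: 0.999
grip_force: 0.0
```

carry_out(commands=[4,9,0,-7,70,8,19,0,-14,70,12,28,0,-20,70,16,37,0,-27,70,20,46,0,-34,70])

```text
t: 9.28
ee_pos: [633.3, 118.6, 217.8]
orientation: [180.0, -0.1, -153.9]
ft_force: [-1.1, 0.3, 0.7]
opening: 0.759
grip_force: 0.0
```

carry_out(commands=[-2,11,0,-7,70,-3,21,0,-13,70,-3,21,0,-13,70,-3,21,30,-13,70,-3,21,60,-13,70])

```text
t: 9.7
ee_pos: [629.1, 138.3, 159.6]
orientation: [-179.9, 0.3, -141.5]
ft_force: [0.3, 0.4, -1.1]
opening: 0.754
grip_force: 0.0
```

```bash
python3 - <<'E'
from station import *
from h import *
s=state();print(s['ee_pos'],s['orientation'])
c=read_camera("side");e=read_camera("top")
a=cv2.resize(c['frame'][120:270,200:380],None,fx=2.2,fy=2.2);b=cv2.resize(e['frame'][145:265,180:310],None,fx=3,fy=3)[:330]
o=np.zeros((360,800,3),np.uint8);o[:a.shape[0],:a.shape[1]]=a;o[:330,a.shape[1]+4:a.shape[1]+4+390]=b
cv2.imwrite('pics/m3.png',o)
W=cloud(e);m=(W[...,2]>55)&(W[...,2]<100)&(abs(W[...,0]-584)<45)&(abs(W[...,1]+34)<45)
p=W[m];print(len(p),p.min(0),p.max(0),cv2.minEnclosingCircle(p[:,:2].astype(np.float32)))
E
```

```text
[629.05481909 138.33593852 159.63127266] [-179.85087286    0.25900012 -141.45508296]
111 [551.84081923 -65.5449032   55.24335913] [612.04385129  -4.81825126  93.68019764] ((582.3015747070312, -34.9058723449707), 30.766271591186523)
```

View pics/m3.png

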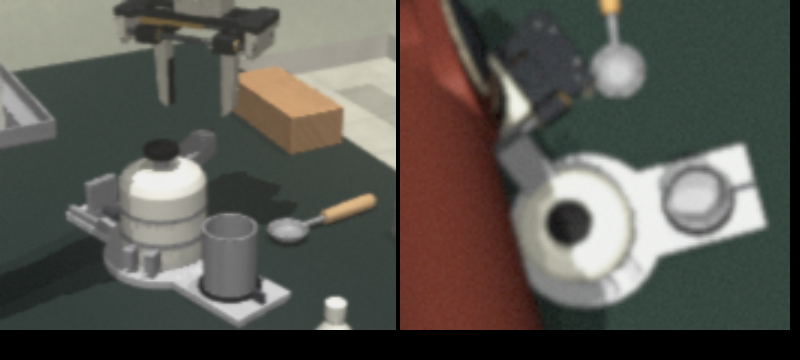

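The beaker stands upright, within about 2 mm of the pad centre. The fingers straddle the spout, so I'll lower and swing it round.

carry_out(commands=[0,0,25,0,70,0,0,50,0,70,0,0,56,0,48,0,0,56,0,48,0,0,56,0,48], force=5)

```text
t: 10.22
ee_pos: [628.4, 138.5, 103.9]
orientation: [-180.0, 0.1, -141.3]
ft_force: [0.1, 0.6, 1.2]
opening: 0.588
grip_force: 0.0
```

```bash
python3 - <<'E'
from h import *
a=np.array([549.8,75.2]);r=100
U=lambda t:a+r*np.array([np.cos(np.radians(t)),np.sin(np.radians(t))])
T=np.linspace(38.7,-73.1,21)[1:]
plan([627.1,138.4,101.6,218.7],[[*U(t),101.6,t+180,44] for t in T])
E
```

```text
[0, -11, 0, 6, 44, 2, -20, 0, 11, 44, 4, -30, 0, 17, 44, 7, -39, 0, 22, 44, 12, -48, 0, 28, 44]
[0, -9, 0, 6, 44, 2, -19, 0, 11, 44, 4, -29, 0, 17, 44, 7, -38, 0, 22, 44, 11, -47, 0, 28, 44]
[1, -9, 0, 5, 44, 2, -19, 0, 11, 44, 5, -29, 0, 17, 44, 8, -38, 0, 22, 44, 12, -47, 0, 28, 44]
[1, -9, 0, 5, 44, 2, -19, 0, 11, 44, 4, -29, 0, 17, 44, 8, -38, 0, 22, 44, 12, -47, 0, 28, 44]
end [578.4, -20.6, 101.6, 106.7]
```

carry_out(commands=[0,-11,0,6,44,2,-20,0,11,44,4,-30,0,17,44,7,-39,0,22,44,12,-48,0,28,44])

```text
t: 10.63
ee_pos: [649.9, 96.1, 105.2]
orientation: [179.8, 0.3, -169.5]
ft_force: [0.9, 2.8, -0.9]
opening: 0.473
grip_force: 1.1
```

carry_out(commands=[0,-9,0,6,44,2,-19,0,11,44,4,-29,0,17,44,7,-38,0,22,44,11,-47,0,28,44])

```text
t: 11.05
ee_pos: [647.6, 47.3, 105.3]
orientation: [179.7, 0.2, 162.5]
ft_force: [-1.1, 2.1, -0.1]
opening: 0.472
grip_force: 0.9
```

```bash
python3 - <<'E'
from station import *
from h import *
s=state();print(s['ee_pos'],s['orientation'],s['ft_force'])
c=read_camera("side")
cv2.imwrite('pics/side4.png',cv2.resize(c['frame'][120:270,200:380],None,fx=3,fy=3))
E
```

```text
[647.63555415  47.26830282 105.26565855] [1.79732957e+02 1.76706237e-01 1.62542151e+02] [-1.11611581  2.1318343  -0.07399465]
```

View pics/side4.png

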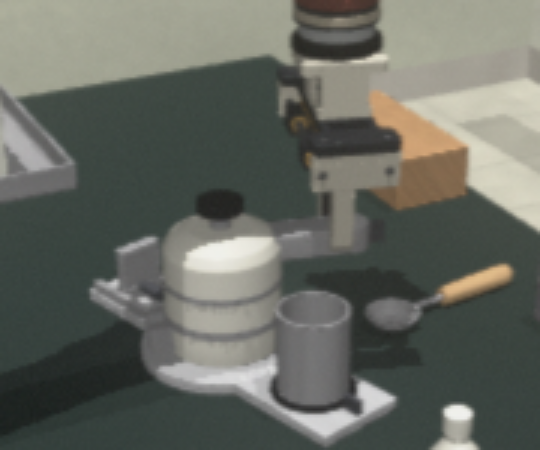

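The spout (crop 330,235) is turning with the fingers and the beaker is still standing at (313,345). I'll finish the arc, then centre by squeezing lightly.

carry_out(commands=[1,-9,0,5,44,2,-19,0,11,44,5,-29,0,17,44,8,-38,0,22,44,12,-47,0,28,44])

```text
t: 11.52
ee_pos: [623.1, 5.5, 105.2]
orientation: [179.6, 0.2, 134.7]
ft_force: [1.1, 2.4, 1.2]
opening: 0.472
grip_force: 0.9
```

carry_out(commands=[1,-9,0,5,44,2,-19,0,11,44,4,-29,0,17,44,8,-38,0,22,44,12,-47,0,28,44])

```text
t: 11.93
ee_pos: [581.6, -19.8, 105.1]
orientation: [179.6, 0.1, 106.7]
ft_force: [2.0, 1.2, 0.4]
opening: 0.475
grip_force: 1.0
```

carry_out(commands=[0,0,0,0,30,0,0,0,0,30,0,0,0,0,30,0,0,0,0,30,0,0,0,0,30], force=10)

```text
t: 12.35
ee_pos: [581.4, -20.4, 104.6]
orientation: [179.7, 0.1, 106.9]
ft_force: [0.4, -0.8, 7.1]
opening: 0.369
grip_force: 10.0
```

carry_out(commands=[0,0,0,0,30,0,0,0,0,60,0,0,0,0,60,0,0,0,0,60,0,0,0,0,60])

```text
t: 12.77
ee_pos: [578.3, -20.3, 102.2]
orientation: [-179.9, -0.0, 106.8]
ft_force: [0.1, 0.5, -0.8]
opening: 0.6
grip_force: 0.0
```

carry_out(commands=[0,0,-30,0,60,0,0,-60,0,60,0,0,-90,0,60,0,0,-115,0,60])

```text
t: 13.1
ee_pos: [578.8, -20.6, 219.3]
orientation: [180.0, 0.0, 106.8]
ft_force: [0.4, 0.7, -0.4]
opening: 0.647
grip_force: 0.0
```

```bash
python3 - <<'E'
from h import *
a=np.array([549.8,75.2]);t=np.radians(106.9);u=np.array([np.cos(t),np.sin(t)])
b=a+165*u
print('behind tab',b)
plan([578.4,-20.6,216.6,106.7],[[b[0],b[1],216.6,106.9,0]])
E
```

```text
behind tab [501.83413806 233.07424137]
[33, 0, 0, 0, 0, 66, 0, 0, 0, 0, 99, 0, 0, 0, 0, 132, 0, 0, 0, 0, 166, 0, 0, 0, 0]
[33, 0, 0, 0, 0, 66, 0, 0, 0, 0, 99, 0, 0, 0, 0]
end [502.2, 233.2, 216.6, 106.7]
```

carry_out(commands=[33,0,0,0,0,66,0,0,0,0,99,0,0,0,0,132,0,0,0,0,166,0,0,0,0])

```text
t: 13.52
ee_pos: [530.0, 139.6, 217.4]
orientation: [-179.9, 0.0, 106.7]
ft_force: [1.0, -0.1, 0.6]
opening: 0.336
grip_force: 0.0
```

carry_out(commands=[33,0,0,0,0,66,0,0,0,0,99,0,0,0,0,99,0,0,0,0])

```text
t: 13.85
ee_pos: [498.5, 242.7, 216.7]
orientation: [-179.9, -0.4, 107.5]
ft_force: [-0.5, 0.4, -0.1]
opening: 0.049
grip_force: 0.0
```

carry_out(commands=[0,0,35,0,0,0,0,70,0,0,0,0,105,0,0,0,0,105,0,0])

```text
t: 14.18
ee_pos: [497.3, 231.5, 106.5]
orientation: [-179.2, 0.1, 106.8]
ft_force: [-1.5, -0.4, 0.2]
opening: 0.007
grip_force: 0.0
```

```bash
python3 - <<'E'
from station import *
from h import *
s=state();print(s['ee_pos'],s['ft_force'])
c=read_camera("side");e=read_camera("top")
pickle.dump({'side':c,'top':e},open('c5.pkl','wb'))
a=cv2.resize(c['frame'][120:270,200:350],None,fx=2.6,fy=2.6);b=cv2.resize(e['frame'][155:275,180:310],None,fx=3,fy=3)
o=np.zeros((400,800,3),np.uint8);o[:390,:390]=a[:390,:390];o[:360,400:790]=b
cv2.imwrite('pics/m5.png',o)
W=cloud(e);m=(W[...,2]>108)&(W[...,2]<126)&(abs(W[...,0]-584)<45)&(W[...,1]<15)&(W[...,1]>-80)
p=W[m];print(len(p),p.mean(0),p.min(0),p.max(0))
v=p.mean(0)[:2]-[549.8,75.2];print(np.degrees(np.arctan2(v[1],v[0])))
E
```

```text
[497.29143822 231.46332572 106.47981026] [-1.51377486 -0.42842156  0.24468975]
321 [577.56202042 -17.30391785 117.01491012] [551.1449855  -62.37201244 108.57615948] [600.54088443  14.99803614 122.93786517]
-73.29459330503383
```

View pics/m5.png

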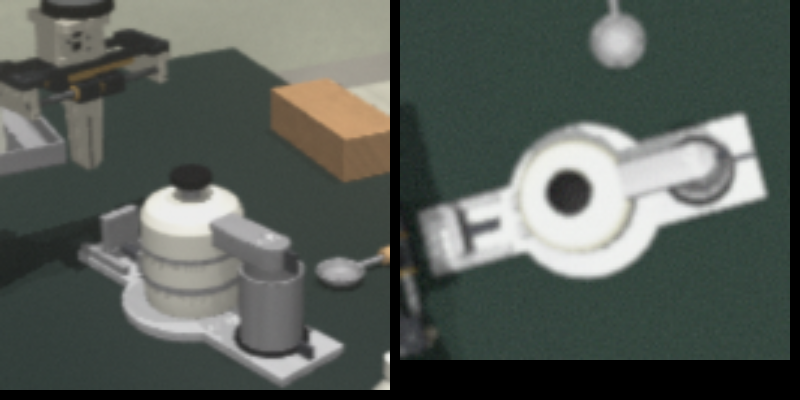

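The spout (top crop 670,170) covers the beaker and points at the fin (745,158), at −73.3° against −73.1°. Now I'll lower behind the tab and push it.

carry_out(commands=[0,0,35,0,0,0,0,60,0,0,0,0,71,0,0,0,0,71,0,0])

```text
t: 14.62
ee_pos: [502.3, 233.1, 41.4]
orientation: [-179.9, 0.0, 106.7]
ft_force: [0.6, 0.8, 0.1]
opening: 0.004
grip_force: 0.0
```

carry_out(commands=[-8,0,0,0,0,-14,0,0,0,0,-20,0,0,0,0,-25,0,0,0,0,-30,0,0,0,0])

```text
t: 15.03
ee_pos: [512.0, 204.5, 42.8]
orientation: [179.9, -0.1, 106.7]
ft_force: [-1.6, 2.9, 1.7]
opening: 0.004
grip_force: 1.1
```

carry_out(commands=[-3,0,0,0,0,-6,0,0,0,0,-9,0,0,0,0,-12,0,0,0,0,-15,0,0,0,0])

```text
t: 15.45
ee_pos: [515.6, 190.4, 41.7]
orientation: [180.0, -0.0, 106.8]
ft_force: [0.5, 2.4, 1.8]
opening: 0.009
grip_force: 1.1
```

carry_out(commands=[-2,0,0,0,0,-3,0,0,0,0,-5,0,0,0,0,-5,0,0,0,0])

```text
t: 15.78
ee_pos: [517.1, 184.9, 41.6]
orientation: [180.0, 0.0, 106.7]
ft_force: [0.8, 1.3, 0.4]
opening: 0.006
grip_force: 0.5
```

carry_out(commands=[-1,0,0,0,0,-2,0,0,0,0,-3,0,0,0,0,-4,0,0,0,0,-4,0,0,0,0])

```text
t: 16.2
ee_pos: [518.1, 181.3, 41.6]
orientation: [-180.0, 0.0, 106.7]
ft_force: [0.3, 2.7, 0.5]
opening: 0.006
grip_force: 0.7
```

carry_out(commands=[-1,0,0,0,0,-2,0,0,0,0,-3,0,0,0,0,-4,0,0,0,0,-4,0,0,0,0])

```text
t: 16.62
ee_pos: [518.2, 180.9, 41.6]
orientation: [-180.0, -0.2, 106.9]
ft_force: [-0.6, 6.9, 0.2]
opening: 0.007
grip_force: 3.5
```

carry_out(commands=[-1,0,0,0,0,-3,0,0,0,0,-4,0,0,0,0,-4,0,0,0,0,-4,0,0,0,0])

```text
t: 17.03
ee_pos: [518.2, 180.8, 41.6]
orientation: [-179.9, -0.5, 107.0]
ft_force: [-2.7, 12.2, 0.8]
opening: 0.005
grip_force: 6.1
```

carry_out(commands=[10,0,0,0,0,25,0,0,0,0,45,0,0,0,0,45,0,-30,0,0,45,0,-60,0,0])

```text
t: 17.45
ee_pos: [504.8, 216.3, 100.3]
orientation: [-179.6, 0.1, 106.9]
ft_force: [0.5, -0.2, 0.1]
opening: 0.008
grip_force: 0.0
```

carry_out(commands=[0,0,-35,0,0,0,0,-70,0,0,0,0,-90,0,0,0,0,-90,0,0])

```text
t: 17.78
ee_pos: [510.2, 215.8, 196.3]
orientation: [179.5, 0.1, 106.6]
ft_force: [0.5, -0.1, 0.6]
opening: 0.003
grip_force: 0.0
```

```bash
python3 - <<'E'
from station import *
from h import *
s=state();print(s['ee_pos'],s['ft_force'])
e=read_camera("top");W=cloud(e)
a=np.array([549.8,75.2]);t=np.radians(106.9);u=np.array([np.cos(t),np.sin(t)])
r=(W[...,:2]-a)@u;x=(W[...,:2]-a)@[u[1],-u[0]]
m=(W[...,2]>54)&(W[...,2]<72)&(abs(x)<16)&(r>75)&(r<150);print('tab r',m.sum(),r[m].min(),r[m].mean(),r[m].max())
m=(W[...,2]>108)&(W[...,2]<126)&(r<-60)&(r>-140)&(abs(x)<50);print('spout x',x[m].mean(),r[m].mean())
m=(W[...,2]>142)&(W[...,2]<160)&(abs(r)<40)&(abs(x)<40);print('plunger',W[m].mean(0))
C=[549.8-502.2+502.2,75.2]
plan([514.7-12.7*0+s['ee_pos'][0]-514.7,s['ee_pos'][1],s['ee_pos'][2],106.7],[[549.8,75.2,s['ee_pos'][2],106.7,0]])
E
```

```text
[510.19478605 215.8318304  196.28629913] [ 0.4742354  -0.08118778  0.57463036]
tab r 51 88.51272172775322 94.01516579974495 100.41451410035393
spout x 0.28243411035900473 -94.95058475090828
plunger [549.71015532  74.56929827 150.09199988]
[-29, 0, 0, 0, 0, -58, -1, 0, 0, 0, -88, -1, 0, 0, 0, -117, -2, 0, 0, 0, -146, -2, 0, 0, 0]
end [550.2, 75.4, 196.3, 106.7]
```

The bolt is home, with the tab's outer face at about 101 mm, and the spout is 0.3 mm off line. Next is the plunger.

carry_out(commands=[-30,0,0,0,0,-60,0,0,0,0,-90,0,0,0,0,-120,0,0,0,0,-148,0,0,0,0])

```text
t: 18.25
ee_pos: [548.6, 72.2, 189.6]
orientation: [-179.7, 0.1, 106.7]
ft_force: [1.3, 1.0, -0.2]
opening: 0.003
grip_force: 0.0
```

carry_out(commands=[0,0,0,0,0,0,0,0,0,0,0,0,20,0,0,0,0,32,0,0,0,0,32,0,0])

```text
t: 18.67
ee_pos: [546.7, 76.6, 156.0]
orientation: [-179.5, -0.1, 106.9]
ft_force: [0.0, 0.2, -0.2]
opening: 0.006
grip_force: 0.0
```

carry_out(commands=[0,0,4,0,0,0,0,8,0,0,0,0,12,0,0,0,0,16,0,0,0,0,19,0,0])

```text
t: 19.08
ee_pos: [550.0, 76.0, 141.0]
orientation: [180.0, -0.0, 106.8]
ft_force: [-2.1, 1.2, 4.6]
opening: 0.001
grip_force: 2.5
```

carry_out(commands=[0,0,1,0,0,0,0,2,0,0,0,0,3,0,0,0,0,3,0,0,0,0,3,0,0])

```text
t: 19.5
ee_pos: [550.1, 76.0, 139.3]
orientation: [179.9, -0.1, 106.8]
ft_force: [-3.1, 1.0, 9.9]
opening: 0.002
grip_force: 5.4
```

carry_out(commands=[0,0,2,0,0,0,0,4,0,0,0,0,4,0,0,0,0,4,0,0])

```text
t: 19.83
ee_pos: [550.2, 76.0, 138.9]
orientation: [179.8, -0.2, 106.8]
ft_force: [-9.7, 1.7, 31.2]
opening: 0.003
grip_force: 15.5
```

carry_out(commands=[0,0,-6,0,0,0,0,-16,0,0,0,0,-40,0,0,0,0,-75,0,0,0,0,-90,0,0])

```text
t: 20.25
ee_pos: [552.0, 74.4, 227.1]
orientation: [179.7, 0.1, 106.7]
ft_force: [0.2, -0.8, 0.6]
opening: 0.005
grip_force: 0.0
```

carry_out(commands=[35,0,0,0,0,70,0,0,0,0,105,0,0,0,0,140,0,0,0,0,140,0,0,0,0])

```text
t: 20.67
ee_pos: [506.6, 218.7, 222.8]
orientation: [-180.0, -0.3, 107.5]
ft_force: [0.1, 1.4, -0.6]
opening: 0.004
grip_force: 0.0
```

```bash
python3 - <<'E'
from station import *
from h import *
e=read_camera("top");c=read_camera("side");W=cloud(e)
a=np.array([549.8,75.2]);t=np.radians(106.9);u=np.array([np.cos(t),np.sin(t)])
r=(W[...,:2]-a)@u;x=(W[...,:2]-a)@[u[1],-u[0]]
m=(W[...,2]>108)&(W[...,2]<126)&(r<-60)&(r>-140)&(abs(x)<50);print('spout x',x[m].mean())
m=(W[...,2]>134)&(W[...,2]<165)&(abs(r)<15)&(abs(x)<15);print('plunger',W[m].mean(0))
cv2.imwrite('pics/end.png',cv2.resize(c['frame'][120:300,180:380],None,fx=3,fy=3))
E
```

```text
spout x 0.30601836095749413
plunger [549.68071299  75.09621715 150.1874779 ]
```

View pics/end.png

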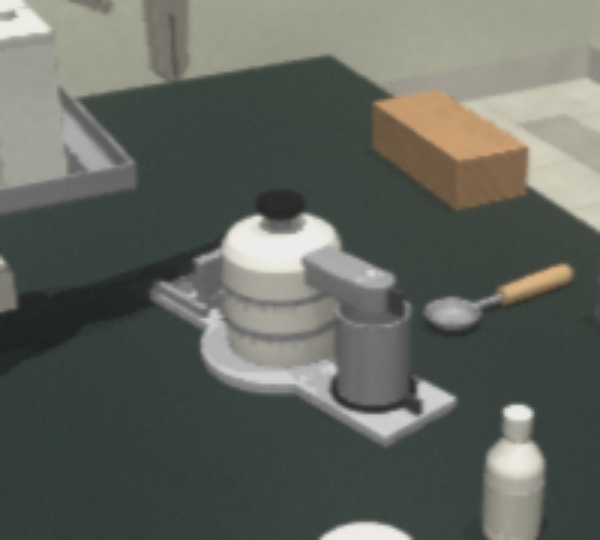

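The beaker (373,350) is on the pad with the spout over it, the plunger (280,205) is back up, and the arm is clear.

```bash
python3 -c "
from station import *
print(job_done())"
```

```text
the job is handed in; nothing more can be done
None
```

The job is handed in at about 21 s; my last checks showed the beaker on the pad, the spout at the mark, the bolt home, and the plunger pressed and back up, but the hand-in returned no verdict.

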